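Shut and lock the dosing hopper's gate

ROBOT

A 7-joint arm with a two-finger parallel gripper is mounted at the origin on a cart in front of the work surface, level with it; the furniture and walls round the work are solid. World frame = base frame: x ahead of the robot, y to its left, z up, the work surface at z = 0. Lengths are in m, angles in rad, forces in N, time in s.
With the tool pointing down it reaches from about 0.4 to 0.85 m from the base axis. Payload 4.5 kg.
Tool frame: the origin (TCP) lies at the very end of the fingers, on their centre line; the grasp point (between the pads) lies 19 mm behind it; z points along the fingers, y is the line along which they close (so a half turn about z gives the same grasp; the last joint's range is limited). The gripper opens to 85 mm and grips with 20 to 120 N. Pads are 22 mm wide; open, the fingers measure 114 mm over their backs; the gripper's body (76 mm by 85 mm) begins 54 mm behind the grasp point. The pads swing forward as they close: fully open they stand 13 mm farther back than shut.
Start: joints at [-1.247, 0.689, -0.195, 1.565, 0.157, 0.902, -0.215], TCP at [0.179, 0.599, 0.231] pointing down, gripper open.
Joint ranges: [-3.01, 3.01], [-0.46, 2.08], [-1.47, 1.51], [0.13, 2.56], [-1, 4.14], [0.04, 2.09], [-2.66, 2.66]. Speed limits (rad/s): [2.57, 2.57, 3.14, 3.14, 3.14, 3.14, 3.14].

INTERFACE

Orientations are given as a rotation vector (axis times angle).
In Python, from station import manip gives the robot as it stands.
- The arm moves only by the shell command python3 -m inch 'ROWS' [FORCE]. ROWS is JSON, a list of rows, each an object with "travel": the shift along the tool's x, y, z in cm, a list of three; "turn": the turn, a rotation vector about the tool's x, y, z in rad, a list of three; "fingers": the finger opening in cm, from 0 to 8.54. A call has 1 to 12 rows; each row shifts and turns the commanded pose from where the row before left it, along the tool's axes as they then stand; what a row does not reach is not made up. A row lasts 1/12 s, in which the tool goes at most 41.7 mm and 7.16 degrees, less where a joint would pass 70% of its speed; a pose out of reach is approached as far as the arm can. A call with a gripper value outside its range is refused whole. The fingers move at their own pace and stop on an object; FORCE is the grip in N (left out, the last holds). Time passes only in rows, so rows that do not move let the fingers close. It gives the time, the measured TCP pose, the force, the opening and the grip force at its end, in the units of the state.
- manip.observe(): the state, without advancing time (a new reading comes with each control period).
- manip.snapshot(name): name is "scene" or "top"; returns a dict with "pixels" (384x512x3 uint8, red, green, blue), "range_z" (384x512 float32, m along the optical axis (not along the pixel's ray), 0 where there is no reading), "K" (3x3 intrinsics, pixels), "position" and "attitude" of the camera in the world. Camera axes: x right, y down, z forward; pixel columns grow to the right and rows downward; lengths in m; the calibration is good to about 2 mm. A picture is of the moment at which its call begins.
- manip.close_job(): hands the job in; it is judged then, once.
The state is a dict: "time_s": time; "joints": joint angles; "joint_velocities": joint speeds; "effort": joint torques, N m; "tcp_pos": TCP position; "ee_rot": TCP orientation; "ft_force": force on the tool from outside, world axes, zero at the start; "ft_torque": the same for the moment, N m; "width": opening from 0.0 (shut) to 1.0 (fully open); "grasp_force": force on a finger pad.
Only numpy, scipy, OpenCV 4.12 (cv2) and the standard library are available. Lean on these libraries where they do the work, as an engineer would, in place of code of your own. Each camera call takes 0.05 s, during which the arm holds its last target. There are 200 camera calls.

TASK

The slide gate of the little dosing hopper stands open: shut it and lock it, using fingertip pushes only, without gripping or picking up anything. Push the red lever round until the slot of the locking disc lines up with the gate bar, push the bar through the disc by its black plate until it is fully home, then push the lever back round until the disc is against its stop and the bar is locked in. Do not force the bar against the disc, and leave the beaker, the timer, the label roll and the bottle where they stand.

Things in the scene. Friction and masses are not known exactly. Their poses are not given: they have to be found in the camera images.
- hopper_stand: Dosing stand fixed to the bench: blue base 110 x 285 mm, rail bed 50 mm wide, steel hopper (86 mm across, rim 198 mm up) at y = -92 mm. Origin on the bench under the disc's axis, z up. The gate bar lies along y over the origin and is pushed shut toward -y, to the hopper; the lever works on the -x side. Rail, disc and bar reach 124 mm up; only hopper, lever tab and push plate stand higher.
- lock_disc (a joint): Angle of the locking disc (rad), clockwise from above. 0: slot in line with the bar, lever toward the stand's -x; at q the lever points along (-cos q, sin q) in the stand's x, y. Stops at -0.45 and 1.0 (locked); no stop or click at 0. Starts at 0.68 to 0.98, stays there; 1 N at the tab turns it. The bar passes within 0.1 of 0 (its bevelled nose centres the disc). With the bar home it turns again.
- gate_bar (a joint): Travel of the gate bar toward the hopper (m): 0 drawn out, 0.148 fully home against its stop; it starts between 0 and 0.012. Sliding takes about 3 N; it stays where it is left.
- lever_tab (a point): Centre of the red upright tab at the end of the lever, on the disc: the tab is 24 mm long along the lever, 10 mm thick, 32 mm high, its centre 51 mm from the disc's axis and 138 mm above the bench (tab top 154 mm, bottom 122 mm). Its axes turn with the disc: x points from the tab toward the disc's axis, the two faces to push look to +y and -y.
- push_face (a point): Centre of the face to push on the black upright push plate (56 mm wide, 36 mm high from 120 to 156 mm above the bench, 14 mm thick) that stands on the bar's outer end. The face looks to the stand's +y; push it toward -y. In the stand's frame it lies at x = 0, y = 0.240 m less the bar's travel.
- nose_tip (a point): Blunt, bevelled tip of the gate bar, at the bar's mid height, 103 mm above the bench. The tip lies at y = 0.042 m less the bar's travel in the stand's frame; the disc's rim is at y = 0.028.
- gate_tongue: The two wide, deep parts of the gate bar, 18 mm wide and 15 mm high, before and behind its neck (64 mm long, 9 mm wide, 6 mm thick), which runs above the disc's cheeks. Its origin and axes coincide with the stand's when the bar is drawn out, and travel with the bar.
- lock_cheeks: The two half-moon steel cheeks of the locking disc, 56 mm across, top 103 mm above the bench, with a 22 mm wide slot between them; a misplaced slot blocks the bar. Origin on the bench under the disc's axis; the slot runs along its y.
- lever_tab_a: The +y face and outer end of the lever's tab, the face pushed to unlock. Origin as lock_cheeks.
- lever_tab_b: The -y face and inner end of the lever's tab, the face pushed to lock. Origin as lock_cheeks. Force on both halves at once means the tab is gripped.
- push_plate_a: The face pushed and one end of the black push plate. Origin as gate_tongue.
- push_plate_b: The back and other end of the black push plate. Origin as gate_tongue. Force on both halves at once means the plate is gripped.
- beaker: Small clear beaker, 52 mm across, 70 mm high, standing on the bench under the hopper's spout, which ends 75 mm up. Origin at the centre of its foot. Leave it there.
- timer: Small white digital timer lying on the bench, 64 x 64 x 19 mm. Origin at the centre of its underside. Leave it there.
- label_roll: Roll of labels lying flat, 68 mm across, 29 mm high. Origin at the centre of its underside. Leave it there.
- bottle: Amber bottle with a white cap, 50 mm across, 119 mm high. Origin at the centre of its foot. Leave it there.
- the_hand_capper: Tall blue hand press fixed on the bench to the left of the stand, no part of the job: an obstacle about 150 mm wide in y, reaching from x = 0.48 m back to 0.72 m and 0.4 m high with its lever. Behind the work, wall cabinets hang from 0.46 m above the bench, their fronts at x = 0.60 m: keep the arm and wrist clear of both. Origin at its foot.
Not all that is in view belongs to the job. There is more than one size of the beaker; the one meant has the size given above.

How it is judged:
By the outcome, as a careful person would: the job done as asked, in the order asked, and still so for the second after the job is handed in, with the robot touching nothing.
It also fails if it takes over 61 s, if anything falls off the work surface, if the arm or the gripper's body presses on something with over 40 N, if the wrist force passes 120 N, or if a joint passes its speed limit or range.

## Working session

There is one attempt and no reset: what is moved stays moved. The work goes in short steps, Python scripts to look and compute and a shell command to move; the robot and the scene stay as the last step left them, time stands still between calls to the robot, and variables do not carry over. Pictures are saved under pics/ and viewed, at most 10 in all, crops included, and the job is handed in when it is done.

```bash
mkdir -p pics; ls; python3 - <<'E'
from station import manip
import cv2,numpy as np
s=manip.observe();print({k:np.round(v,3).tolist() for k,v in s.items()})
for n in("scene","top"):
    d=manip.snapshot(n);np.savez(n+"0.npz",**d)
    cv2.imwrite(f"pics/{n}0.png",cv2.resize(d["pixels"][:,:,::-1],(800,600),interpolation=cv2.INTER_CUBIC))
    print(n,d["K"],d["position"],d["attitude"])
E
```

```text
pics
{'time_s': 0.0, 'joints': [-1.247, 0.69, -0.195, 1.566, 0.157, 0.902, -0.215], 'joint_velocities': [0.002, 0.001, 0.002, 0.001, -0.0, 0.001, 0.002], 'effort': [-0.0, -53.961, -1.266, -15.854, 0.009, 0.01, -0.0], 'tcp_pos': [0.178, 0.598, 0.23], 'ee_rot': [-0.453, -3.109, 0.003], 'ft_force': [-0.145, 0.561, -0.843], 'ft_torque': [-0.044, -0.006, 0.008], 'grasp_force': 0.0, 'width': 0.998}
scene [[393.00940176   0.         253.94141028]
 [  0.         393.00940176 193.1740882 ]
 [  0.           0.           1.        ]] [-0.12066497 -0.27352617  1.11313083] [-2.04229156  1.71531978 -0.47408503]
top [[346.38057728   0.         259.94577959]
 [  0.         346.38057728 191.01696676]
 [  0.           0.           1.        ]] [ 0.40104749 -0.14414603  1.25647707] [-2.19081957  2.23775126 -0.08374638]
```

View pics/scene0.png

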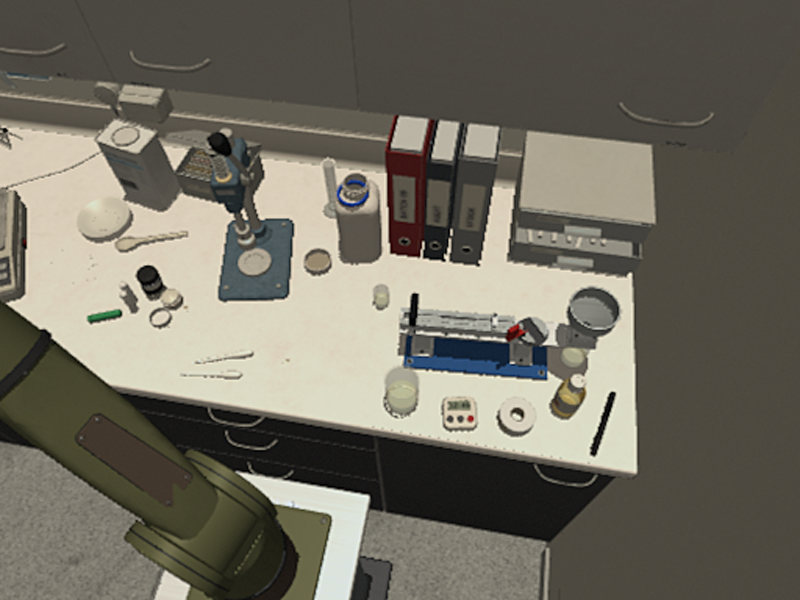

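View pics/top0.png

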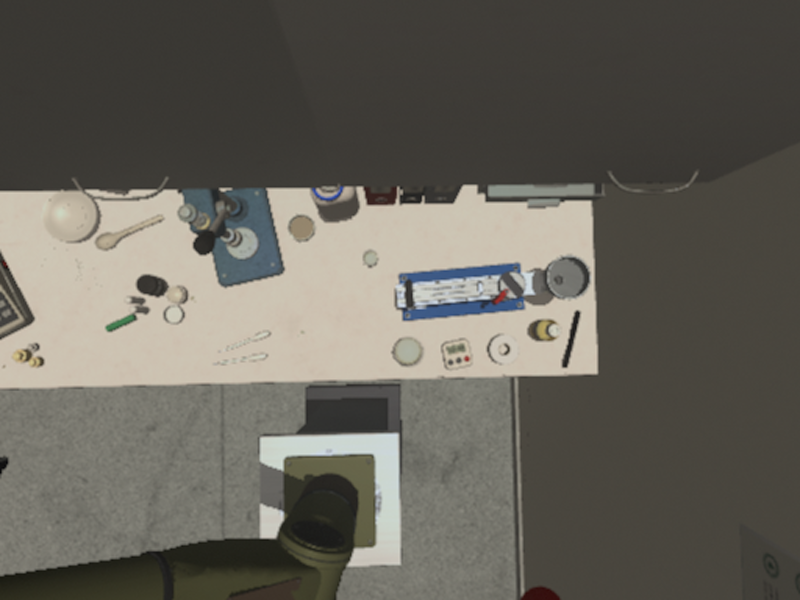

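The scene picture shows the stand at about (475,345), the red lever tab at (515,332) and the black plate at (412,312). The spout beaker is at (572,358) under the hopper, and the larger beaker at (402,392) is a decoy. The top view shows the plate at (405,292), the tab at (500,297) and the hopper at (567,277).

```bash
cat > h.py <<'E'
import numpy as np,cv2
from scipy.spatial.transform import Rotation as R
from station import manip
def load(n): return dict(np.load(n))
def ray(d,uv,z):
    uv=np.atleast_2d(uv).astype(float); p=np.c_[uv,np.ones(len(uv))]@np.linalg.inv(d["K"]).T
    w=p@R.from_rotvec(d["attitude"]).as_matrix().T; c=d["position"]
    return c+w*((z-c[2])/w[:,2])[:,None]
def proj(d,P):
    p=(np.atleast_2d(P)-d["position"])@R.from_rotvec(d["attitude"]).as_matrix()@d["K"].T
    return p[:,:2]/p[:,2:]
def cloud(d):
    v,u=np.mgrid[0:384,0:512]; p=np.stack([u,v,np.ones_like(u)],-1)@np.linalg.inv(d["K"]).T*d["range_z"][...,None]
    return p@R.from_rotvec(d["attitude"]).as_matrix().T+d["position"]
def masks(d):
    h=cv2.cvtColor(d["pixels"],cv2.COLOR_RGB2HSV)
    H,S,V=[h[...,i].astype(int) for i in range(3)]
    return dict(red=((H<8)|(H>172))&(S>150)&(V>70),blue=(H>100)&(H<125)&(S>140)&(V>50),black=(V<45))
E
python3 - <<'E'
from h import *
for n in("top","scene"):
    d=load(n+"0.npz");m=masks(d);c=cloud(d)
    ok=(c[...,0]>.25)&(c[...,0]<.65)&(c[...,1]<0)&(c[...,1]>-.5)&(d["range_z"]>0)
    b=m["blue"]&ok&(c[...,2]<.04)
    uv=np.argwhere(b)[:,::-1]
    zb=np.median(c[b][:,2]);q=ray(d,uv,zb)[:,:2].astype(np.float32)
    print(n,"blue",len(uv),zb,cv2.minAreaRect(q*1000))
    r=m["red"]&ok&(c[...,2]>.1);q=c[r];print("red",r.sum(),q.mean(0),q.min(0),q.max(0),np.argwhere(r).mean(0)[::-1])
    t=r&(c[...,2]>.148)
    if t.sum()>5: print("redtop",t.sum(),cv2.minAreaRect((ray(d,np.argwhere(t)[:,::-1],.154)[:,:2]*1000).astype(np.float32)))
    k=m["black"]&ok&(c[...,2]>.11)&(c[...,2]<.17)
    print("plate",k.sum(),c[k].mean(0),cv2.minAreaRect((ray(d,np.argwhere(k&(c[...,2]>.15))[:,::-1],.156)[:,:2]*1000).astype(np.float32)))
    rim=ok&(c[...,2]>.19)&(c[...,2]<.21)&(c[...,1]<-.25)
    q=c[rim][:,:2]; print("hop",rim.sum(),cv2.minEnclosingCircle((q*1000).astype(np.float32)))
t,s=load("top0.npz")["pixels"],load("scene0.npz")["pixels"]
A=cv2.resize(t[160:240,245:385],(800,457),interpolation=cv2.INTER_CUBIC)
cv2.imwrite("pics/crop_top.png",A[:,:,::-1])
E
```

```text
top blue 216 0.010726140496866488 ((473.1682434082031, -349.5919189453125), (102.7405014038086, 201.42491149902344), 4.2514848709106445)
red 21 [ 0.44988509 -0.37362562  0.14404769] [ 0.43907271 -0.38600961  0.12081398] [ 0.46312285 -0.36178152  0.15721932] [319.80952381 189.76190476]
redtop 13 ((445.4637756347656, -368.7944641113281), (4.528378486633301, 18.271400451660156), 43.42595291137695)
plate 0 [nan nan nan] ((0.0, 0.0), (0.0, 0.0), 0.0)
hop 50 ((482.94964599609375, -491.951171875), 42.30989074707031)
scene blue 1291 0.010707481483260617 ((450.98016357421875, -314.08685302734375), (70.11070251464844, 280.3567810058594), 4.297303199768066)
red 40 [ 0.44704569 -0.3756574   0.13973545] [ 0.43397576 -0.39179924  0.11958668] [ 0.46084937 -0.36087515  0.15807116] [329.775 211.825]
redtop 20 ((443.30322265625, -370.32525634765625), (7.999906539916992, 20.042354583740234), 38.4062385559082)
plate 83 [ 0.4525979  -0.19641167  0.15123658] ((458.3897705078125, -186.68527221679688), (53.8416862487793, 10.674067497253418), 4.096113204956055)
hop 90 ((482.08160400390625, -493.5116271972656), 42.77009582519531)<stdin>:13: RuntimeWarning: Mean of empty slice.
  ret = um.true_divide(
```

View pics/crop_top.png

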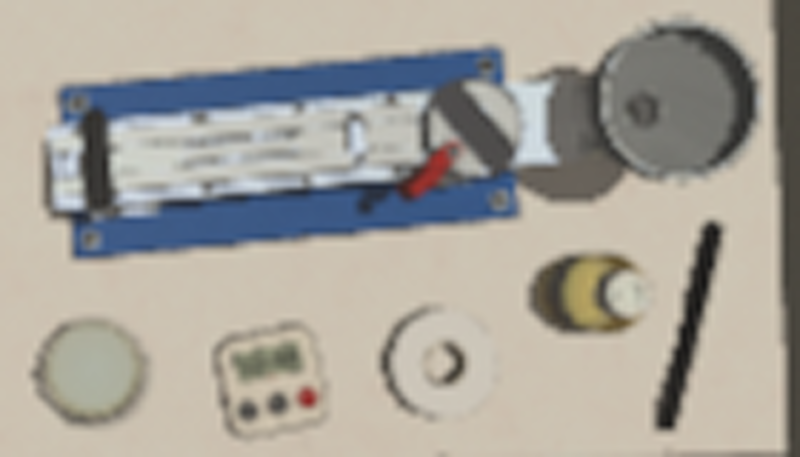

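The crop shows the plate at (95,158), the tab at (428,172) and the disc at (473,128) with its slot turned away from the bar. The spout beaker lies under the hopper at (570,130). The decoy beaker at (92,368) is wider, and neither beaker needs touching.

```bash
cat >> h.py <<'E'
YAW=0.0755; O=np.array([.4755,-.406])
def s2w(x,y): c,s=np.cos(YAW),np.sin(YAW); return O+[c*x-s*y,s*x+c*y]
def w2s(p): c,s=np.cos(YAW),np.sin(YAW); e=np.asarray(p)[:2]-O; return np.array([c*e[0]+s*e[1],-s*e[0]+c*e[1]])
def go(target,ang=None):
    "tool-frame move (cm, rad) from measured pose to world xyz, tool x at world angle ang, pointing down"
    s=manip.observe();M=R.from_rotvec(s["ee_rot"]);a=np.arctan2(*M.as_matrix()[[1,0],0])
    ang=a if ang is None else ang
    T=np.array([[np.cos(ang),np.sin(ang),0],[np.sin(ang),-np.cos(ang),0],[0,0,-1]]).T.T
    print("t",round(s["time_s"],2),"tcp",s["tcp_pos"].round(4),"stand",w2s(s["tcp_pos"]).round(4),"xang",round(np.degrees(a),1),"F",np.round(s["ft_force"],1),"travel_cm",(M.inv().apply(np.asarray(target)-s["tcp_pos"])*100).round(2),"turn",(M.inv()*R.from_matrix(T)).as_rotvec().round(3))
E
python3 - <<'E'
from h import *
from scipy.optimize import least_squares
t=load("top0.npz");s=load("scene0.npz")
print("disc",ray(t,[245+473*.175,160+128*.175],.103), "hopper", ray(t,[245+677*.175,160+100*.175],.198))
print("base corners",ray(t,[[245+u*.175,160+v*.175] for u,v in((62,90),(75,257),(500,48),(518,215))],.012).round(4).tolist())
print("tabtop",ray(t,[245+428*.175,160+172*.175],.145),"plate ends",ray(t,[[245+u*.175,160+v*.175] for u,v in((93,108),(96,208))],.156))
for n,d in(("top",t),("scene",s)):
    c=cloud(d);print(n)
    q=c[(abs(c[...,2]-.198)<.008)&(abs(c[...,0]-.48)<.07)&(abs(c[...,1]+.49)<.07)][:,:2]
    r=least_squares(lambda p:np.hypot(*(q-p[:2]).T)-.042,[.48,-.49],loss="soft_l1",f_scale=.003).x;print("hopper",r)
    k=masks(d)["black"]&(abs(c[...,0]-.46)<.05)&(abs(c[...,1]+.19)<.04)&(c[...,2]>.1);print("blk",k.sum(),c[k].mean(0) if k.any() else 0)
go([.38,.30,.23],np.radians(40))
E
```

```text
disc [[ 0.47581312 -0.40967904  0.103     ]] hopper [[ 0.48265016 -0.49945857  0.198     ]]
base corners [[0.5109, -0.1705, 0.012], [0.4055, -0.1764, 0.012], [0.5323, -0.4495, 0.012], [0.4259, -0.4576, 0.012]]
tabtop [[ 0.44867293 -0.37363633  0.145     ]] plate ends [[ 0.48775989 -0.18451642  0.156     ]
 [ 0.431948   -0.18495625  0.156     ]]
top
hopper [ 0.48274713 -0.49887529]
blk 0 0
scene
hopper [ 0.48306004 -0.49997415]
blk 80 [ 0.45241497 -0.18709627  0.15219126]
t 0.1 tcp [0.1785 0.5984 0.2306] stand [-0.2204  1.0239] xang 163.4 F [ 0.8  0.1 -0. ] travel_cm [-27.84 -22.84   0.1 ] turn [-1.000e-03  2.000e-03  2.154e+00]
```

```bash
sed -i 's/O=np.array.*/O=np.array([.4758,-.4083])/' h.py
python3 -m inch '[{"travel":[-2.3,-1.9,-0.3],"turn":[0,0,0],"fingers":0},{"travel":[-2.3,-1.9,0],"turn":[0,0,0],"fingers":0},{"travel":[-2.3,-1.9,0],"turn":[0,0,0],"fingers":0},{"travel":[-2.3,-1.9,0],"turn":[0,0,0],"fingers":0},{"travel":[-2.3,-1.9,0],"turn":[0,0,0],"fingers":0},{"travel":[-2.3,-1.9,0],"turn":[0,0,0],"fingers":0},{"travel":[-2.3,-1.9,0],"turn":[0,0,0],"fingers":0},{"travel":[-2.3,-1.9,0],"turn":[0,0,0],"fingers":0},{"travel":[-2.3,-1.9,0],"turn":[0,0,0],"fingers":0},{"travel":[-2.3,-1.9,0],"turn":[0,0,0],"fingers":0},{"travel":[-2.3,-1.9,0],"turn":[0,0,0],"fingers":0},{"travel":[-2.3,-1.9,0],"turn":[0,0,0],"fingers":0}]' 40
python3 -c "
from h import *
go([.38,-.05,.23])
print(manip.observe()['joints'].round(2))"
```

```text
time_s: 1.1
tcp_pos: [0.3784, 0.3001, 0.2341]
ee_rot: [-0.453, -3.108, 0.001]
ft_force: [0.7, -0.4, -1.3]
width: -0.002
grasp_force: 0.0
t 1.1 tcp [0.3784 0.3001 0.2341] stand [-0.0437  0.7137] xang 163.4 F [ 0.7 -0.4 -1.3] travel_cm [-10.16 -33.5    0.42] turn [-0.001 -0.     0.   ]
[-0.61  0.51 -0.24  1.98  0.19  0.68  0.32]
```

```bash
python3 -m inch '[{"travel":[-0.85,-2.8,0],"turn":[0,0,0],"fingers":0},{"travel":[-0.85,-2.8,0],"turn":[0,0,0],"fingers":0},{"travel":[-0.85,-2.8,0],"turn":[0,0,0],"fingers":0},{"travel":[-0.85,-2.8,0],"turn":[0,0,0],"fingers":0},{"travel":[-0.85,-2.8,0],"turn":[0,0,0],"fingers":0},{"travel":[-0.85,-2.8,0],"turn":[0,0,0],"fingers":0},{"travel":[-0.85,-2.8,0],"turn":[0,0,0],"fingers":0},{"travel":[-0.85,-2.8,0],"turn":[0,0,0],"fingers":0},{"travel":[-0.85,-2.8,0],"turn":[0,0,0],"fingers":0},{"travel":[-0.85,-2.8,0],"turn":[0,0,0],"fingers":0},{"travel":[-0.85,-2.8,0],"turn":[0,0,0],"fingers":0},{"travel":[-0.85,-2.8,0],"turn":[0,0,0],"fingers":0}]'
python3 -m inch '[{"travel":[0,0,0],"turn":[0,0,0.12],"fingers":0},{"travel":[0,0,0],"turn":[0,0,0.12],"fingers":0},{"travel":[0,0,0],"turn":[0,0,0.12],"fingers":0},{"travel":[0,0,0],"turn":[0,0,0.12],"fingers":0},{"travel":[0,0,0],"turn":[0,0,0.12],"fingers":0},{"travel":[0,0,0],"turn":[0,0,0.12],"fingers":0},{"travel":[0,0,0],"turn":[0,0,0.12],"fingers":0},{"travel":[0,0,0],"turn":[0,0,0.12],"fingers":0},{"travel":[0,0,0],"turn":[0,0,0.12],"fingers":0},{"travel":[0,0,0],"turn":[0,0,0.12],"fingers":0},{"travel":[0,0,0],"turn":[0,0,0.12],"fingers":0},{"travel":[0,0,0],"turn":[0,0,0.12],"fingers":0}]'
python3 -c "
from h import *
q=.95
p=s2w(-.051*np.cos(q)+.030*np.sin(q), .051*np.sin(q)+.030*np.cos(q))
go([*p,.2],np.pi/2+YAW-q)
print(manip.observe()['joints'].round(2))"
```

```text
time_s: 2.1
tcp_pos: [0.3793, -0.051, 0.2342]
ee_rot: [-0.453, -3.108, -0.0]
ft_force: [-0.1, -0.8, 0.7]
width: 0.0
grasp_force: 0.0
time_s: 3.1
tcp_pos: [0.3795, -0.0494, 0.2342]
ee_rot: [-2.396, -2.031, 0.0]
ft_force: [-0.1, 0.5, 0.1]
width: 0.003
grasp_force: 0.0
t 3.1 tcp [ 0.3795 -0.0494  0.2342] stand [-0.069   0.3651] xang 80.6 F [-0.1  0.5  0.1] travel_cm [-28.22  13.47   3.41] turn [-0.    0.    0.71]
[-0.1   0.39  0.15  2.25 -0.12  0.51 -0.01]
```

```bash
python3 -m inch '[{"travel":[-2.35,1.12,0],"turn":[0,0,0.05],"fingers":0},{"travel":[-2.35,1.12,0],"turn":[0,0,0],"fingers":0},{"travel":[-2.35,1.12,0],"turn":[0,0,0],"fingers":0},{"travel":[-2.35,1.12,0],"turn":[0,0,0],"fingers":0},{"travel":[-2.35,1.12,0],"turn":[0,0,0],"fingers":0},{"travel":[-2.35,1.12,0],"turn":[0,0,0],"fingers":0},{"travel":[-2.35,1.12,0],"turn":[0,0,0],"fingers":0},{"travel":[-2.35,1.12,0],"turn":[0,0,0],"fingers":0},{"travel":[-2.35,1.12,0],"turn":[0,0,0],"fingers":0},{"travel":[-2.35,1.12,0],"turn":[0,0,0],"fingers":0},{"travel":[-2.35,1.12,0],"turn":[0,0,0],"fingers":0},{"travel":[-2.35,1.12,0],"turn":[0,0,0],"fingers":0}]'
python3 -m inch '[{"travel":[0,0,0.4],"turn":[0,0,0.11],"fingers":0},{"travel":[0,0,0.4],"turn":[0,0,0.11],"fingers":0},{"travel":[0,0,0.4],"turn":[0,0,0.11],"fingers":0},{"travel":[0,0,0.4],"turn":[0,0,0.11],"fingers":0},{"travel":[0,0,0.4],"turn":[0,0,0.11],"fingers":0},{"travel":[0,0,0.4],"turn":[0,0,0.11],"fingers":0},{"travel":[0,0,0],"turn":[0,0,0],"fingers":0}]'
python3 -c "
from h import *
q=.95
p=s2w(-.051*np.cos(q)+.030*np.sin(q), .051*np.sin(q)+.030*np.cos(q))
go([*p,.135],np.pi/2+YAW-q)
print(manip.observe()['joints'].round(2))
a=[]
for n in('top','scene'):
    d=manip.snapshot(n)
    np.savez(n+'1.npz',**d)
    u,v=proj(d,[*O,.13])[0].astype(int)
    a.append(cv2.resize(d['pixels'][v-40:v+40,u-50:u+50],(400,320),interpolation=cv2.INTER_CUBIC)); print(u,v)
cv2.imwrite('pics/hover.png',np.hstack(a)[:,:,::-1])"
```

```text
time_s: 4.1
tcp_pos: [0.4538, -0.354, 0.2339]
ee_rot: [-2.44, -1.977, 0.0]
ft_force: [0.4, -0.1, -0.2]
width: -0.006
grasp_force: 0.0
time_s: 4.68
tcp_pos: [0.4534, -0.3521, 0.2091]
ee_rot: [-2.95, -1.076, 0.003]
ft_force: [-0.0, -0.0, -0.7]
width: 0.001
grasp_force: 0.0
t 4.68 tcp [ 0.4534 -0.3521  0.2091] stand [-0.0181  0.0577] xang 40.1 F [-0.  -0.  -0.7] travel_cm [1.12 0.67 7.41] turn [-0.002  0.001  0.003]
[ 0.4   0.67  0.32  1.76 -0.29  0.76 -0.01]
329 181
341 206
```

View pics/hover.png

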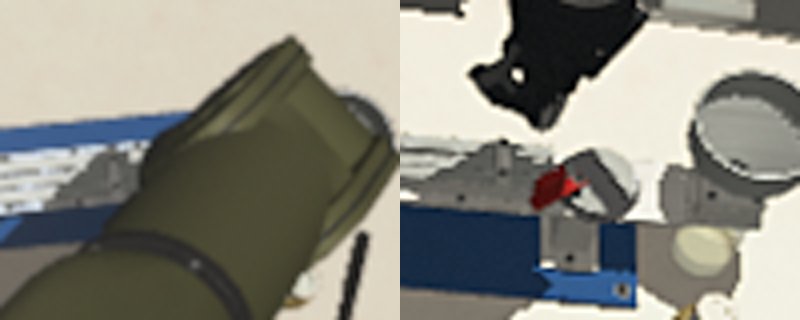

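The right half shows the red tab at (555,187) beside the slotted disc at (605,185). The fingers are above and behind it at (540,125), and the arm hides the top view.

```bash
python3 -m inch '[{"travel":[0.56,0.34,0],"turn":[0,0,0],"fingers":0},{"travel":[0.56,0.34,0],"turn":[0,0,0],"fingers":0},{"travel":[0,0,1.5],"turn":[0,0,0],"fingers":0},{"travel":[0,0,2],"turn":[0,0,0],"fingers":0},{"travel":[0,0,2],"turn":[0,0,0],"fingers":0},{"travel":[0,0,1.4],"turn":[0,0,0],"fingers":0},{"travel":[0,0,0.5],"turn":[0,0,0],"fingers":0},{"travel":[-0.3,0,0],"turn":[0,0,0],"fingers":0},{"travel":[-0.3,0,0],"turn":[0,0,0],"fingers":0},{"travel":[0,0,0],"turn":[0,0,0],"fingers":0}]'
cat >> h.py <<'E'
def tab(d=None):
    d=d or manip.snapshot("scene"); c=cloud(d); m=masks(d)["red"]&(abs(c[...,0]-.45)<.1)&(abs(c[...,1]+.4)<.1)&(c[...,2]>.115)
    q=w2s(np.append(c[m].mean(0)[:2],0)); print("tab px",m.sum(),"stand",q.round(4),"r",np.hypot(*q).round(4),"q",np.arctan2(q[1],-q[0]).round(3),"z",c[m][:,2].mean().round(3)); return d
E
python3 -c "
from h import *
tab(load('scene0.npz'));tab()
q=.95
p=s2w(-.051*np.cos(q)+.016*np.sin(q), .051*np.sin(q)+.016*np.cos(q))
go([*p,.135],np.pi/2+YAW-q)"
```

```text
time_s: 5.62
tcp_pos: [0.4622, -0.3562, 0.1374]
ee_rot: [2.949, 1.078, 0.001]
ft_force: [-0.3, -0.1, 1.0]
width: -0.001
grasp_force: 0.0
tab px 40 stand [-0.0262  0.0347] r 0.0435 q 0.924 z 0.14
tab px 50 stand [-0.0278  0.0358] r 0.0454 q 0.91 z 0.139
t 5.67 tcp [ 0.4624 -0.356   0.1374] stand [-0.0094  0.0532] xang 40.2 F [-1.  -0.2 -1.1] travel_cm [-0.73 -0.23  0.24] turn [ 0.002 -0.     0.005]
```

```bash
python3 -m inch '[{"travel":[-0.25,-0.1,0.15],"turn":[0,0,0],"fingers":0},{"travel":[-0.25,-0.1,0.1],"turn":[0,0,0],"fingers":0},{"travel":[-0.25,0,0],"turn":[0,0,0],"fingers":0},{"travel":[-0.52,-0.13,0],"turn":[0,0,-0.1],"fingers":0},{"travel":[-0.52,-0.13,0],"turn":[0,0,-0.1],"fingers":0},{"travel":[-0.52,-0.13,0],"turn":[0,0,-0.1],"fingers":0},{"travel":[-0.52,-0.13,0],"turn":[0,0,-0.1],"fingers":0},{"travel":[-0.52,-0.13,0],"turn":[0,0,-0.1],"fingers":0},{"travel":[0,0,0],"turn":[0,0,0],"fingers":0}]'
python3 -c "
from h import *
tab()
for q in(.4,0):
  p=s2w(-.051*np.cos(q)+.016*np.sin(q), .051*np.sin(q)+.016*np.cos(q))
  go([*p,.135],np.pi/2+YAW-q)"
```

```text
time_s: 6.42
tcp_pos: [0.433, -0.3753, 0.1339]
ee_rot: [-2.591, -1.777, 0.0]
ft_force: [-0.3, -0.1, 0.5]
width: 0.005
grasp_force: 0.0
tab px 37 stand [-0.0474  0.0203] r 0.0515 q 0.404 z 0.145
t 6.47 tcp [ 0.4336 -0.375   0.1339] stand [-0.0396  0.0364] xang 68.7 F [ 0.4 -0.2  0.5] travel_cm [-0.22 -0.03 -0.11] turn [ 0.    -0.    -0.048]
t 6.47 tcp [ 0.4336 -0.375   0.1339] stand [-0.0396  0.0364] xang 68.7 F [ 0.4 -0.2  0.5] travel_cm [-2.34 -0.15 -0.11] turn [ 0.    -0.    -0.448]
```

```bash
python3 -m inch '[{"travel":[-0.52,-0.13,0],"turn":[0,0,-0.1],"fingers":0},{"travel":[-0.52,-0.13,0],"turn":[0,0,-0.1],"fingers":0},{"travel":[-0.52,-0.13,0],"turn":[0,0,-0.1],"fingers":0},{"travel":[-0.42,-0.1,0],"turn":[0,0,-0.08],"fingers":0},{"travel":[0,0,0],"turn":[0,0,0],"fingers":0}]'
python3 -c "
from h import *
d=tab();np.savez('scene2.npz',**d)
u,v=proj(d,[*O,.13])[0].astype(int)
cv2.imwrite('pics/q0.png',cv2.resize(d['pixels'][v-30:v+30,u-45:u+45],(720,480),interpolation=cv2.INTER_CUBIC)[:,:,::-1])
q=0
p=s2w(-.051*np.cos(q)+.016*np.sin(q), .051*np.sin(q)+.016*np.cos(q))
go([*p,.135],np.pi/2+YAW-q)"
```

```text
time_s: 6.88
tcp_pos: [0.4246, -0.3931, 0.1338]
ee_rot: [2.211, 2.232, -0.0]
ft_force: [0.5, -0.5, -0.3]
width: -0.003
grasp_force: 0.0
tab px 1 stand [-0.1118  0.0212] r 0.1138 q 0.187 z 0.221
t 6.93 tcp [ 0.425  -0.3926  0.1338] stand [-0.0495  0.0195] xang 90.4 F [ 0.4 -0.4  0.5] travel_cm [-0.36 -0.13 -0.13] turn [ 0.    -0.    -0.069]
```

View pics/q0.png

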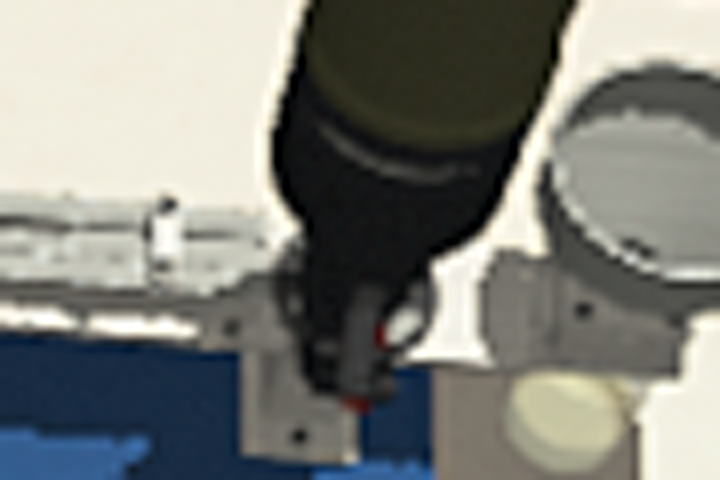

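The gripper covers the tab here; only slivers of red show, at (357,402) and (380,335). I'll nudge a little more, then back off toward the plate and look.

```bash
python3 -m inch '[{"travel":[-0.15,-0.1,0],"turn":[0,0,-0.04],"fingers":0},{"travel":[0,0,0],"turn":[0,0,0],"fingers":0},{"travel":[0.8,0,0],"turn":[0,0,-0.03],"fingers":0},{"travel":[0.6,0,-2],"turn":[0,0,0],"fingers":0},{"travel":[0,0,-3],"turn":[0,0,0],"fingers":0},{"travel":[1.5,0.5,-2],"turn":[0,0,0],"fingers":0},{"travel":[3,0.6,0],"turn":[0,0,0],"fingers":0},{"travel":[3.5,0.6,0],"turn":[0,0,0],"fingers":0},{"travel":[3.5,0.6,0],"turn":[0,0,0],"fingers":0},{"travel":[3.5,0.6,0],"turn":[0,0,0],"fingers":0},{"travel":[3.5,0.6,0],"turn":[0,0,0],"fingers":0},{"travel":[3.5,0.6,0],"turn":[0,0,0],"fingers":0}]'
python3 -c "
from h import *
d=tab();np.savez('scene3.npz',**d); t=manip.snapshot('top'); np.savez('top3.npz',**t); tab(t)
a=[]
for e in(t,d):
  u,v=proj(e,[*O,.13])[0].astype(int)
  a.append(cv2.resize(e['pixels'][v-25:v+25,u-25:u+25],(400,400),interpolation=cv2.INTER_CUBIC)[:,:,::-1]);print(u,v)
cv2.imwrite('pics/q1.png',np.hstack(a))
go([*s2w(0,.262),.135],np.pi/2+YAW)"
```

```text
time_s: 7.93
tcp_pos: [0.4459, -0.1548, 0.2039]
ee_rot: [-2.131, -2.308, -0.001]
ft_force: [2.1, 0.8, -0.0]
width: -0.001
grasp_force: 0.0
tab px 38 stand [-0.0494  0.0038] r 0.0496 q 0.077 z 0.145
tab px 22 stand [-0.0408  0.0028] r 0.0409 q 0.068 z 0.14
329 181
341 206
t 8.03 tcp [ 0.4468 -0.1492  0.2037] stand [-0.0094  0.2606] xang 95.3 F [-0.1 -0.1 -0.2] travel_cm [0.1  0.94 6.87] turn [-0.    -0.005  0.016]
```

View pics/q1.png

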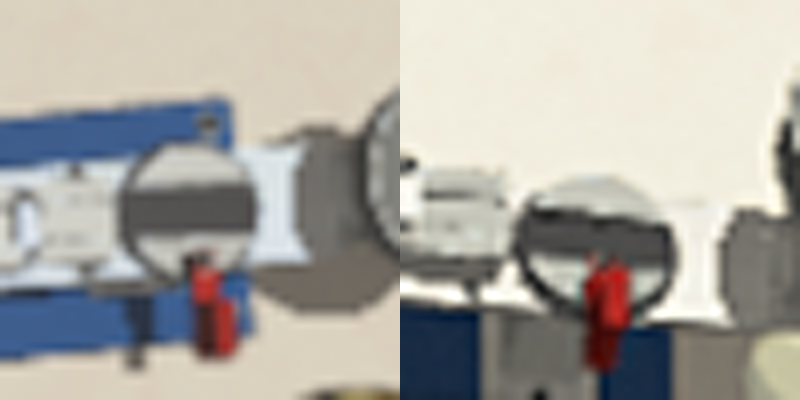

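Both halves show the slot almost in line with the rail: dark band at (190,211) in the top view and (595,240) in the scene view, tab at (215,325) and (605,310). I'll measure the slot's direction.

```bash
cat >> h.py <<'E'
def slot(d):
    u,v=proj(d,[*O,.1])[0]; h=cv2.cvtColor(d["pixels"],cv2.COLOR_RGB2HSV)
    vv,uu=np.mgrid[0:384,0:512]; P=ray(d,np.c_[uu.ravel(),vv.ravel()],.1)[:,:2]; rr=np.hypot(*(P-O).T).reshape(384,512)
    m=(rr<.0235)&(h[...,2]<120)&(h[...,1]<80); n,l,st,ce=cv2.connectedComponentsWithStats(m.astype(np.uint8)); i=1+st[1:,4].argmax()
    p=P[(l==i).ravel()]; r=cv2.fitLine((p*1000).astype(np.float32),cv2.DIST_HUBER,0,.01,.01).ravel()
    a=np.arctan2(r[1],r[0]); a=a%np.pi; print("slot px",len(p),"q",round(np.pi/2+YAW-a,3),"centre stand",w2s(p.mean(0)).round(4))
E
python3 -c "
from h import *
for n in('top0','scene0','top3','scene3'): slot(load(n+'.npz'))
t=load('top3.npz')
# rail/base direction check: blue edges
c=cloud(t)
for n in('top3','scene0'):
  e=load(n+'.npz');ce=cloud(e);w=np.argwhere(masks(e)['blue']&(ce[...,0]>.38)&(ce[...,0]<.46)&(ce[...,1]>-.44)&(ce[...,1]<-.2));
  g={}
  for v,u in w: g[u]=max(g.get(u,0),v)
  p=ray(e,[[u,v+.5] for u,v in g.items()],.011)[:,:2];r=cv2.fitLine((p*1000).astype(np.float32),cv2.DIST_HUBER,0,.01,.01).ravel();print(n,'edge yaw',np.arctan(-r[0]/r[1]))"
```

```text
slot px 82 q 0.95 centre stand [ 0.0016 -0.0019]
slot px 98 q 0.991 centre stand [ 0.0022 -0.003 ]
slot px 76 q 0.057 centre stand [ 0.0024 -0.0009]
slot px 91 q 0.035 centre stand [ 0.0046 -0.0001]
top3 edge yaw 0.074011765
scene0 edge yaw 0.074636295
```

The slot estimates agree on q ≈ 0.05, inside the 0.1 window. Next I'll lower behind the plate.

```bash
python3 -m inch '[{"travel":[0.1,0.5,0],"turn":[0,0,0.016],"fingers":0},{"travel":[0,0.44,0.6],"turn":[0,0,0],"fingers":0},{"travel":[0,0,2],"turn":[0,0,0],"fingers":0},{"travel":[0,0,2],"turn":[0,0,0],"fingers":0},{"travel":[0,0,1.5],"turn":[0,0,0],"fingers":0},{"travel":[0,0,0.6],"turn":[0,0,0],"fingers":0},{"travel":[-0.5,0,0],"turn":[0,0,0],"fingers":0},{"travel":[-0.5,0,0],"turn":[0,0,0],"fingers":0},{"travel":[-0.3,0,0],"turn":[0,0,0],"fingers":0},{"travel":[-0.3,0,0],"turn":[0,0,0],"fingers":0},{"travel":[0,0,0],"turn":[0,0,0],"fingers":0}]'
python3 -c "
from h import *
go([*s2w(0,.0925+.011),.137],np.pi/2+YAW)"
```

```text
time_s: 8.95
tcp_pos: [0.4569, -0.1724, 0.1373]
ee_rot: [2.149, 2.29, 0.001]
ft_force: [-1.2, 1.0, 0.7]
width: 0.003
grasp_force: 0.0
t 8.95 tcp [ 0.4569 -0.1724  0.1373] stand [-0.0011  0.2366] xang 93.7 F [-1.2  1.   0.7] travel_cm [-13.31   0.26   0.04] turn [ 0.001  0.    -0.012]
```

```bash
python3 -m inch '[{"travel":[-0.2,0,0],"turn":[0,0,-0.012],"fingers":0},{"travel":[-0.2,0.02,0],"turn":[0,0,0],"fingers":0}]'
python3 -m inch '[{"travel":[-0.2,0.02,0],"turn":[0,0,0],"fingers":0},{"travel":[-0.2,0.02,0],"turn":[0,0,0],"fingers":0}]'
python3 -m inch '[{"travel":[-0.25,0.02,0],"turn":[0,0,0],"fingers":0},{"travel":[-0.25,0.02,0],"turn":[0,0,0],"fingers":0}]'
python3 -m inch '[{"travel":[-0.3,0.02,0],"turn":[0,0,0],"fingers":0},{"travel":[-0.3,0.02,0],"turn":[0,0,0],"fingers":0}]'
python3 -c "
from h import *
d=tab();slot(d)
go([*s2w(0,.0925+.011),.137],np.pi/2+YAW)"
```

```text
time_s: 9.12
tcp_pos: [0.4571, -0.1753, 0.1373]
ee_rot: [-2.133, -2.307, -0.001]
ft_force: [-0.6, 3.0, 2.2]
width: 0.001
grasp_force: 1.3
time_s: 9.28
tcp_pos: [0.4576, -0.1794, 0.137]
ee_rot: [-2.134, -2.305, -0.0]
ft_force: [-0.8, 2.2, 1.8]
width: -0.002
grasp_force: 1.3
time_s: 9.45
tcp_pos: [0.4582, -0.1845, 0.1367]
ee_rot: [-2.134, -2.305, 0.0]
ft_force: [-1.7, 3.1, 2.0]
width: 0.005
grasp_force: 1.3
time_s: 9.62
tcp_pos: [0.459, -0.1906, 0.1366]
ee_rot: [-2.134, -2.305, 0.001]
ft_force: [-2.3, 2.9, 1.3]
width: 0.003
grasp_force: 1.3
tab px 38 stand [-0.0492  0.0036] r 0.0494 q 0.072 z 0.144
slot px 63 q -0.226 centre stand [ 0.0038 -0.0063]
t 9.67 tcp [ 0.4591 -0.1915  0.1366] stand [-0.0003  0.2174] xang 94.4 F [-2.   1.4 -0.3] travel_cm [-11.39   0.03  -0.03] turn [-0.001  0.     0.   ]
```

```bash
python3 -m inch '[{"travel":[-0.5,0,0],"turn":[0,0,0],"fingers":0},{"travel":[-0.7,0,0],"turn":[0,0,0],"fingers":0},{"travel":[-0.8,0,0],"turn":[0,0,0],"fingers":0},{"travel":[-0.8,0,0],"turn":[0,0,0],"fingers":0}]'
python3 -m inch '[{"travel":[-0.8,0,0],"turn":[0,0,0],"fingers":0},{"travel":[-0.8,0,0],"turn":[0,0,0],"fingers":0},{"travel":[-0.8,0,0],"turn":[0,0,0],"fingers":0},{"travel":[-0.8,0,0],"turn":[0,0,0],"fingers":0},{"travel":[-0.8,0,0],"turn":[0,0,0],"fingers":0},{"travel":[-0.8,0,0],"turn":[0,0,0],"fingers":0}]'
python3 -m inch '[{"travel":[-0.8,0,0],"turn":[0,0,0],"fingers":0},{"travel":[-0.6,0,0],"turn":[0,0,0],"fingers":0},{"travel":[-0.6,0,0],"turn":[0,0,0],"fingers":0},{"travel":[-0.4,0,0],"turn":[0,0,0],"fingers":0}]'
python3 -c "
from h import *
go([*s2w(0,.0925+.011),.137],np.pi/2+YAW)"
```

```text
time_s: 10.0
tcp_pos: [0.4613, -0.2192, 0.1366]
ee_rot: [-2.134, -2.305, 0.0]
ft_force: [-1.3, 3.5, -0.3]
width: -0.003
grasp_force: 1.4
time_s: 10.5
tcp_pos: [0.465, -0.267, 0.1367]
ee_rot: [-2.134, -2.305, 0.0]
ft_force: [-2.0, 2.8, -0.1]
width: 0.001
grasp_force: 1.4
time_s: 10.83
tcp_pos: [0.4672, -0.2911, 0.1368]
ee_rot: [2.135, 2.304, -0.0]
ft_force: [-1.8, 2.2, -1.0]
width: 0.002
grasp_force: 1.3
t 10.83 tcp [ 0.4672 -0.2911  0.1368] stand [0.0002 0.1175] xang 94.4 F [-1.8  2.2 -1. ] travel_cm [-1.4  -0.02 -0.02] turn [0.    0.    0.001]
```

Near the end now, so small steps until the force rises.

```bash
python3 -m inch '[{"travel":[-0.4,0,0],"turn":[0,0,0],"fingers":0},{"travel":[-0.3,0,0],"turn":[0,0,0],"fingers":0},{"travel":[-0.2,0,0],"turn":[0,0,0],"fingers":0},{"travel":[0,0,0],"turn":[0,0,0],"fingers":0}]'
python3 -m inch '[{"travel":[-0.15,0,0],"turn":[0,0,0],"fingers":0},{"travel":[-0.1,0,0],"turn":[0,0,0],"fingers":0},{"travel":[0,0,0],"turn":[0,0,0],"fingers":0}]'
python3 -m inch '[{"travel":[-0.1,0,0],"turn":[0,0,0],"fingers":0},{"travel":[0,0,0],"turn":[0,0,0],"fingers":0}]'
```

```text
time_s: 11.17
tcp_pos: [0.4682, -0.2998, 0.1369]
ee_rot: [2.134, 2.304, 0.0]
ft_force: [-1.3, 0.8, -0.2]
width: 0.001
grasp_force: 0.5
time_s: 11.42
tcp_pos: [0.4686, -0.3017, 0.1369]
ee_rot: [2.133, 2.305, 0.001]
ft_force: [-0.4, 1.9, 0.6]
width: -0.001
grasp_force: 0.9
time_s: 11.58
tcp_pos: [0.4686, -0.3026, 0.1369]
ee_rot: [2.133, 2.305, 0.001]
ft_force: [-0.8, 1.6, 1.0]
width: 0.005
grasp_force: 1.1
```

```bash
for i in 1 2 3; do python3 -m inch '[{"travel":[-0.1,0,0],"turn":[0,0,0],"fingers":0},{"travel":[0,0,0],"turn":[0,0,0],"fingers":0}]' | grep -E 'pos|force'; done
```

```text
tcp_pos: [0.4687, -0.3037, 0.1369]
ft_force: [-0.1, 2.7, 0.9]
grasp_force: 1.1
tcp_pos: [0.4688, -0.3048, 0.1369]
ft_force: [0.6, 2.6, 0.6]
grasp_force: 1.0
tcp_pos: [0.4688, -0.3059, 0.1369]
ft_force: [0.0, 2.1, 1.1]
grasp_force: 1.0
```

```bash
python3 -m inch '[{"travel":[-0.1,0,0],"turn":[0,0,0],"fingers":0},{"travel":[0,0,0],"turn":[0,0,0],"fingers":0}]' | grep -E 'pos|force'
python3 -m inch '[{"travel":[-0.1,0,0],"turn":[0,0,0],"fingers":0},{"travel":[0,0,0],"turn":[0,0,0],"fingers":0}]' | grep -E 'pos|force'
python3 -m inch '[{"travel":[-0.1,0,0],"turn":[0,0,0],"fingers":0},{"travel":[0,0,0],"turn":[0,0,0],"fingers":0}]' | grep -E 'pos|force'
python3 -c "
from h import *
go([*s2w(0,.092+.0105),.137],np.pi/2+YAW)"
```

```text
tcp_pos: [0.4688, -0.3066, 0.1369]
ft_force: [1.2, 2.4, 0.9]
grasp_force: 1.2
tcp_pos: [0.4687, -0.3067, 0.1368]
ft_force: [1.3, 4.2, 2.2]
grasp_force: 2.3
tcp_pos: [0.4687, -0.3067, 0.1368]
ft_force: [0.7, 6.5, 5.0]
grasp_force: 3.3
t 12.58 tcp [ 0.4687 -0.3067  0.1368] stand [0.0006 0.1019] xang 94.5 F [0.7 6.5 5. ] travel_cm [ 0.06 -0.06 -0.02] turn [-0.    -0.003  0.003]
```

The bar is home: it stopped at -0.3067 with the force rising. Now retreat, check, and go round to the tab's -y side.

```bash
python3 -m inch '[{"travel":[0.4,0,0],"turn":[0,0,0],"fingers":0},{"travel":[0.8,0,0],"turn":[0,0,0],"fingers":0},{"travel":[0.5,0,-2],"turn":[0,0,0],"fingers":0},{"travel":[0,0,-3],"turn":[0,0,0],"fingers":0},{"travel":[0,0,-2],"turn":[0,0,0],"fingers":0},{"travel":[3,0,0],"turn":[0,0,0],"fingers":0},{"travel":[3,0,0],"turn":[0,0,0],"fingers":0},{"travel":[1,0,0],"turn":[0,0,0],"fingers":0},{"travel":[0,0,0],"turn":[0,0,0],"fingers":0}]'
python3 -c "
from h import *
d=tab();np.savez('scene4.npz',**d)
t=manip.snapshot('top');a=[]
for e in(t,d):
  u,v=proj(e,[*s2w(0,.03),.13])[0].astype(int)
  a.append(cv2.resize(e['pixels'][v-35:v+35,u-35:u+35],(400,400),interpolation=cv2.INTER_CUBIC)[:,:,::-1])
cv2.imwrite('pics/home.png',np.hstack(a))
go([*s2w(-.051,-.0285),.205],np.pi/2+YAW)"
```

```text
time_s: 13.33
tcp_pos: [0.4614, -0.2188, 0.2067]
ee_rot: [-2.128, -2.309, -0.0]
ft_force: [0.1, 0.0, -1.0]
width: 0.001
grasp_force: 0.0
tab px 39 stand [-0.0496  0.0037] r 0.0497 q 0.074 z 0.144
t 13.43 tcp [ 0.4617 -0.2227  0.2068] stand [-0.      0.1861] xang 94.4 F [ 1.1 -0.6 -0.2] travel_cm [-21.45  -5.13   0.21] turn [-0.     0.001  0.001]
```

View pics/home.png

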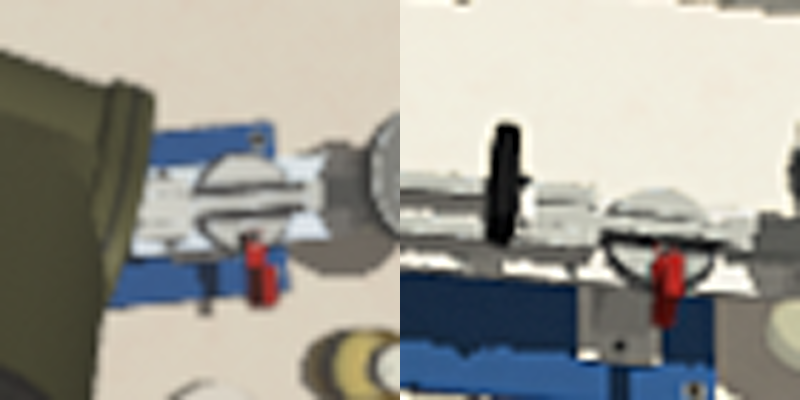

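The bar's neck now runs through the disc, seen at (250,200) on the left. The plate stands near the disc at (505,180), and the tab is at (260,275) and (667,285).

```bash
python3 -m inch '[{"travel":[-2,-0.5,0],"turn":[0,0,0],"fingers":0},{"travel":[-2.4,-0.6,0],"turn":[0,0,0],"fingers":0},{"travel":[-2.4,-0.6,0],"turn":[0,0,0],"fingers":0},{"travel":[-2.4,-0.6,0],"turn":[0,0,0],"fingers":0},{"travel":[-2.4,-0.6,0],"turn":[0,0,0],"fingers":0},{"travel":[-2.4,-0.6,0],"turn":[0,0,0],"fingers":0},{"travel":[-2.4,-0.6,0],"turn":[0,0,0],"fingers":0},{"travel":[-2.4,-0.6,0],"turn":[0,0,0],"fingers":0},{"travel":[-2.0,-0.4,0],"turn":[0,0,0],"fingers":0},{"travel":[-1.0,0,0],"turn":[0,0,0],"fingers":0},{"travel":[0,0,0],"turn":[0,0,0],"fingers":0},{"travel":[0,0,0],"turn":[0,0,0],"fingers":0}]'
python3 -c "
from h import *
go([*s2w(-.051,-.0285),.136],np.pi/2+YAW)"
```

```text
time_s: 14.43
tcp_pos: [0.4274, -0.4433, 0.2063]
ee_rot: [-2.135, -2.303, -0.0]
ft_force: [-0.5, 1.2, 0.4]
width: -0.002
grasp_force: 0.0
t 14.43 tcp [ 0.4274 -0.4433  0.2063] stand [-0.0509 -0.0312] xang 94.3 F [-0.5  1.2  0.4] travel_cm [ 0.27 -0.01  7.03] turn [-0.    -0.001  0.   ]
```

```bash
python3 -m inch '[{"travel":[0.2,0,2],"turn":[0,0,0],"fingers":0},{"travel":[0,0,2.5],"turn":[0,0,0],"fingers":0},{"travel":[0,0,2],"turn":[0,0,0],"fingers":0},{"travel":[0,0,0.5],"turn":[0,0,0],"fingers":0},{"travel":[0.6,0,0],"turn":[0,0,0],"fingers":0},{"travel":[0.6,0,0],"turn":[0,0,0],"fingers":0},{"travel":[0.4,0,0],"turn":[0,0,0],"fingers":0},{"travel":[0,0,0],"turn":[0,0,0],"fingers":0}]'
python3 -m inch '[{"travel":[0.5,-0.13,0],"turn":[0,0,0.1],"fingers":0},{"travel":[0.52,-0.13,0],"turn":[0,0,0.1],"fingers":0},{"travel":[0.52,-0.13,0],"turn":[0,0,0.1],"fingers":0},{"travel":[0.52,-0.13,0],"turn":[0,0,0.1],"fingers":0},{"travel":[0.52,-0.13,0],"turn":[0,0,0.1],"fingers":0},{"travel":[0,0,0],"turn":[0,0,0],"fingers":0}]'
python3 -c "
from h import *
tab()
for q in (.5,1.0):
  p=s2w(-.051*np.cos(q)-.0155*np.sin(q), .051*np.sin(q)-.0155*np.cos(q))
  go([*p,.136],np.pi/2+YAW-q)"
```

```text
time_s: 15.1
tcp_pos: [0.4273, -0.424, 0.1381]
ee_rot: [2.131, 2.306, 0.001]
ft_force: [0.3, 0.3, -0.1]
width: 0.001
grasp_force: 0.0
time_s: 15.6
tcp_pos: [0.4243, -0.3984, 0.1379]
ee_rot: [2.638, 1.703, 0.002]
ft_force: [0.2, 0.7, -0.5]
width: 0.0
grasp_force: 0.0
tab px 4 stand [-0.0447  0.0307] r 0.0542 q 0.601 z 0.139
t 15.65 tcp [ 0.424  -0.3987  0.1377] stand [-0.051   0.0135] xang 65.9 F [-0.2 -0.5  0.2] travel_cm [-0.29  0.02  0.17] turn [0.001 0.    0.005]
t 15.65 tcp [ 0.424  -0.3987  0.1377] stand [-0.051   0.0135] xang 65.9 F [-0.2 -0.5  0.2] travel_cm [ 2.35 -0.09  0.17] turn [ 0.001 -0.     0.505]
```

```bash
python3 -m inch '[{"travel":[0.52,-0.13,0],"turn":[0,0,0.1],"fingers":0},{"travel":[0.52,-0.13,0],"turn":[0,0,0.1],"fingers":0},{"travel":[0.52,-0.13,0],"turn":[0,0,0.1],"fingers":0},{"travel":[0.45,-0.1,0],"turn":[0,0,0.1],"fingers":0},{"travel":[0,0,0],"turn":[0,0,0.1],"fingers":0},{"travel":[0,0,0],"turn":[0,0,0],"fingers":0}]'
python3 -c "
from h import *
q=1.0
p=s2w(-.051*np.cos(q)-.0155*np.sin(q), .051*np.sin(q)-.0155*np.cos(q))
go([*p,.136],np.pi/2+YAW-q)"
for i in 1 2 3; do python3 -m inch '[{"travel":[0.1,0,0],"turn":[0,0,0],"fingers":0},{"travel":[0,0,0],"turn":[0,0,0],"fingers":0}]' | grep -E 'pos|force'; done
```

```text
time_s: 16.15
tcp_pos: [0.4301, -0.3795, 0.1371]
ee_rot: [2.978, 1.001, 0.0]
ft_force: [0.0, -0.4, -0.1]
width: 0.001
grasp_force: 0.0
t 16.15 tcp [ 0.4301 -0.3795  0.1371] stand [-0.0434  0.0322] xang 37.2 F [ 0.  -0.4 -0.1] travel_cm [ 0.36 -0.05  0.11] turn [ 0.    -0.     0.002]
tcp_pos: [0.4307, -0.3792, 0.137]
ft_force: [0.5, -0.4, -0.4]
grasp_force: 0.0
tcp_pos: [0.4313, -0.3786, 0.1369]
ft_force: [-0.4, -1.0, 1.0]
grasp_force: 0.3
tcp_pos: [0.4322, -0.3778, 0.1368]
ft_force: [-0.1, -0.5, 0.5]
grasp_force: 0.4
```

```bash
for i in 1 2 3 4; do python3 -m inch '[{"travel":[0.1,0,0],"turn":[0,0,0],"fingers":0},{"travel":[0,0,0],"turn":[0,0,0],"fingers":0}]' | grep -E 'pos|force'; done
```

```text
tcp_pos: [0.4331, -0.377, 0.1367]
ft_force: [-0.6, -0.4, 1.2]
grasp_force: 0.4
tcp_pos: [0.4335, -0.3767, 0.1367]
ft_force: [-2.0, -1.0, 0.5]
grasp_force: 0.9
tcp_pos: [0.4335, -0.3766, 0.1367]
ft_force: [-3.5, -2.8, 0.4]
grasp_force: 2.2
tcp_pos: [0.4336, -0.3766, 0.1367]
ft_force: [-4.9, -2.4, 0.4]
grasp_force: 3.2
```

The disc is at its stop: the tab stopped while the force rose to about 5.5 N. Retreat and check.

```bash
python3 -m inch '[{"travel":[-0.4,0,0],"turn":[0,0,0],"fingers":0},{"travel":[-1,0,0],"turn":[0,0,0],"fingers":0},{"travel":[-0.3,0,-1.5],"turn":[0,0,0],"fingers":0},{"travel":[0,0,-3],"turn":[0,0,0],"fingers":0},{"travel":[0,0,-3],"turn":[0,0,0],"fingers":0},{"travel":[0,0,-2],"turn":[0,0,0],"fingers":0},{"travel":[2,-3,0],"turn":[0,0,0],"fingers":0},{"travel":[2,-3,0],"turn":[0,0,0],"fingers":0},{"travel":[2,-3,0],"turn":[0,0,0],"fingers":0},{"travel":[2,-3,0],"turn":[0,0,0],"fingers":0},{"travel":[2,-3,0],"turn":[0,0,0],"fingers":0},{"travel":[0,0,0],"turn":[0,0,0],"fingers":0}]'
python3 -c "
from h import *
d=tab();t=manip.snapshot('top')
a=[]
for e,w in((t,60),(d,60)):
  u,v=proj(e,[*s2w(-.03,0),.1])[0].astype(int)
  a.append(cv2.resize(e['pixels'][v-w:v+w,u-w:u+w],(400,400),interpolation=cv2.INTER_CUBIC)[:,:,::-1])
cv2.imwrite('pics/end.png',np.hstack(a)); go([.4,-.2,.2])"
```

```text
time_s: 18.32
tcp_pos: [0.4105, -0.1971, 0.2312]
ee_rot: [-2.965, -1.013, -0.0]
ft_force: [-0.1, 0.6, 0.9]
width: 0.0
grasp_force: 0.0
tab px 45 stand [-0.0254  0.0366] r 0.0445 q 0.965 z 0.139
t 18.42 tcp [ 0.4117 -0.204   0.232 ] stand [-0.0486  0.2085] xang 37.4 F [-0.8 -0.6  0.9] travel_cm [-0.69 -1.03  3.19] turn [-0.    -0.001  0.   ]
```

View pics/end.png

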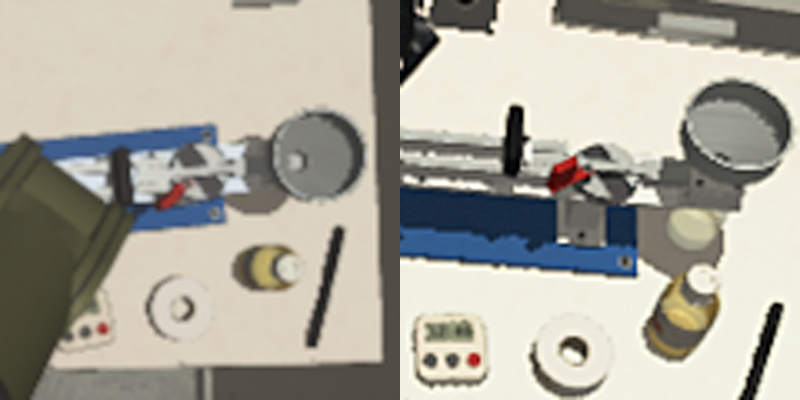

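The tab at (568,175) is turned to the stop (earlier views at q ≈ 0.95 read 0.92; now 0.965), and the plate is home at (515,140). The timer, roll, bottle and beaker stand as before, and the arm is clear.

```bash
python3 -c "
from station import manip
print(manip.close_job())"
```

```text
the job is handed in; nothing more can be done
None
```

The gate is shut and locked: the bar is fully home, the disc is against its stop, nothing else was touched, and I handed the job in at about 18.4 s with the arm clear.

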